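Prove the trip, then index the hand stage and hold it in its notch

TASK

Before the hand stage is moved, prove its trip unit: press the blue test button so that the red-knobbed lever drops, then lift the lever back up until it stays upright. Then take the stage's black handle, slide the carriage along its rail until its spring ball clicks into the notch between the two steel pins of the black index block, without running on past the notch, and finish still gripping the handle with the carriage held in the notch. Leave the yellow stop box, screwdriver, blue bin and steel standoff where they are.

Things in the scene. Friction and masses are not known exactly. Their poses are not given: they have to be found in the camera images.
- stage_base: Fixed hand stage: orange plate 170 x 380 x 12 mm flat on the table with an aluminium rail along its own y axis; origin on the table under the middle of the rail, plate from x -60 to +110 mm. Dark end stops 50 mm long in x, 52 mm high, at y -155 and +155 mm. Place and yaw vary.
- carriage (a joint): Position of the steel carriage along the rail, m: 0 at the -y end stop, 0.20 at the +y end; it starts between 0 and 0.035 and has to be slid towards stage_base +y. It rubs with about 0.6 N. The carriage is 64 (x) x 70 (y) mm, its top 52 mm above the table; on its +x side it carries an upright brass spring-ball body 20 mm in diameter.
- handle_centre (a point): Centre of the upright black handle on the carriage, 79 mm above the table: a block 45 mm (stage x) by 14 mm (stage y, the direction of sliding) by 50 mm high (52 to 102 mm above the table). Grip it across its 14 mm, with the fingers closing along the rail; their tips must stay above the carriage's top at 52 mm. Axes as stage_base.
- pointer (a point): Top of the brass spring-ball body on the carriage (red line on it), 64 mm above the table, straight above the ball; 55 mm from the handle centre in stage +x, same stage y. Ball 12 mm in diameter.
- notch (a point): The notch: midway between the two steel pins of the index block, 34 mm above the table. Axes as stage_base. The carriage is in it when pointer and notch have the same stage y. About 15 mm before it the ball starts to climb the first pin (about 6 N against the motion), tops it 7 mm before the notch, then is drawn in; leaving it takes about 6 N either way. Let go within 4 mm of it, the carriage centres itself.
- index_block: Fixed black block 55 (x) x 44 (y) x 12 mm on the orange plate, somewhere along the rail, axes as stage_base; origin under the notch, 12 mm above the table. Two bright steel pins 10 mm in diameter lie on it along stage x, 7 mm to each side of the notch along stage y, tops 31 mm above the table; a white line on its +x part marks the notch.
- button_top (a point): Centre of the top of the blue test button on the yellow trip box, 80 mm above the table when not pressed; 28 mm in diameter, moves 6 mm straight down, about 5 N at the bottom; the lever trips after about 3.5 mm.
- test_button (a joint): How far the button is pressed, m: 0 out, 0.006 fully in.
- lever_pivot (a point): Pivot of the lever in the trip box, 50 mm above the table. Axes are those of the box: the lever swings in the box's x-z plane and drops towards box -x. The button lies 55 mm from the lever's plane in box -y and 3.5 mm in box -x from the pivot.
- trip_box: Fixed yellow trip box 80 (x) x 110 (y) x 62 mm, origin under its centre; the pivot is at box x -12, y +27.5 mm. Under the dropped lever (x -40 to 0, y 0 to 55 mm) the box is only 20 mm high; a cheek beside the pivot is 62 mm high.
- lever_knob (a point): Centre of the red ball knob, 20 mm in diameter, on the lever, 65 mm from the pivot (steel rod 8 mm in diameter).
- trip_lever (a joint): Lever angle, rad: 0 armed, upright, leaning 0.30 back (to box +x) against its stop, where its weight keeps it; 0.30 vertical; 1.87 level towards box -x; 1.90 fully dropped. It swings freely under its weight, about 50 g.
- stop_box_mid (a point): Bystander: middle of a loose yellow box 70 x 70 x 50 mm with a red mushroom on top (76 mm high).
- screwdriver: Bystander: loose screwdriver 180 mm long with an orange handle, origin on the table under it.
- parts_bin: Bystander: loose blue open bin 100 x 150 x 50 mm, origin under its centre.
- standoff_center (a point): Bystander: middle of a loose upright steel standoff, 20 mm in diameter, 50 mm high.
There are look-alikes about, which are no part of the job. What is shaped like the trip_box but white is not meant.

How it is judged (in metres and radians):
On the way, in this order (a step that is already met when the one before it is completed fails the run):
1. the test button is pressed while the carriage is still where it started (value of joint test_button above 0.002 m and distance of handle_centre from where it was at the start of the episode below 0.01 m).
2. the lever has dropped, the carriage still where it started (within 10 mm) (value of joint trip_lever above 1.7 rad and distance of handle_centre from where it was at the start of the episode below 0.01 m), for 0.1 s.
3. the lever is back up against its stop, the carriage still where it started (within 10 mm) (value of joint trip_lever below 0.1 rad and distance of handle_centre from where it was at the start of the episode below 0.01 m), for 0.2 s.
At the end, for the whole second after the job is handed in: The lever stands upright in its armed rest (under 0.1 rad), the carriage is at rest with its ball within 3 mm of the notch along the rail, the fingers grip the handle with more than 5 N, and the four bystanders are within 30 mm of where they started (value of joint trip_lever below 0.1 rad and y of pointer in the frame of notch between -0.003 and 0.003 m and velocity of joint carriage between -0.01 and 0.01 m/s and contact force between the fingers and carriage_c0 above 5 N and distance of each of stop_box_mid, screwdriver, parts_bin, standoff_center from where it was at the start of the episode below 0.03 m); the arm keeps its last pose, push and grip.
It fails at once if the carriage ran past the notch (ball more than 9 mm beyond it) (y of pointer in the frame of notch above 0.009 m).
It fails at once if a bystander was disturbed (moved more than 30 mm) (distance of any of stop_box_mid, screwdriver, parts_bin, standoff_center from where it was at the start of the episode above 0.03 m).
It also fails if it takes over 64 s, if anything falls off the work surface, if the arm or the gripper's body presses on something with over 40 N, if the wrist force passes 120 N, or if a joint passes its speed limit or range.

ROBOT

A 7-joint arm with a two-finger parallel gripper is mounted at the origin on the work surface. World frame = base frame: x ahead of the robot, y to its left, z up, the work surface at z = 0. Lengths are in m, angles in degrees, forces in N, time in s.
With the tool pointing down it reaches from about 0.4 to 0.85 m from the base axis. Payload 6.9 kg.
Tool frame: the origin (TCP) lies at the very end of the fingers, on their centre line; the grasp point (between the pads) lies 19 mm behind it (ctrl.grip_point_offset is the distance from the TCP to the grasp point, in m); z points along the fingers, y is the line along which they close (so a half turn about z gives the same grasp; the last joint's range is limited). The gripper opens to 85 mm and grips with 20 to 120 N. Pads are 22 mm wide; open, the fingers measure 114 mm over their backs; the gripper's body (76 mm by 85 mm) begins 54 mm behind the grasp point. The pads swing forward as they close: fully open they stand 13 mm farther back than shut.
Start: joints at [79.269, 29.078, -13.613, 85.955, 7.202, 65.827, -8.869], TCP at [0.18, -0.598, 0.202] pointing down, gripper open.
Joint ranges: [-176.47, 176.47], [-13.61, 117.27], [-81.72, 77.17], [0.22, 143.17], [-87.28, 267.28], [10, 112.55], [-165.47, 165.47]. Speed limits (degrees/s): [136.94, 136.94, 180, 180, 180, 180, 180].

INTERFACE

Orientations are given as a 3x3 rotation matrix whose columns are the frame's x, y, z axes.
In Python, from workcell import status, capture, camera_params, workorder, search_frame, silhouettes, ctrl gives the robot as it stands.
- The arm moves only by the tool jog_arm, never from a script. Its argument "moves" is a list of rows, each a list of 7 numbers: the turn, a rotation vector about the tool's x, y, z in units of 0.5 rad (1.0 is 0.5 rad), then the shift along the tool's x, y, z in units of 200 mm (1.0 is 200 mm), then the opening, from -1 (shut) to 1 (fully open), so that 0 is half open. In form: [[wx, wy, wz, tx, ty, tz, grip], ...]. A call has 1 to 10 rows; each row is the pose to reach, as a shift and turn from the pose commanded when the call began, along the tool's axes at that moment; what a row does not reach only later rows make up. A row lasts 1/10 s, in which the tool goes at most 50 mm and 8.59 degrees, less where a joint would pass 70% of its speed; a pose out of reach is approached as far as the arm can. A call with a number of a shift or a turn outside -1 to 1 is refused whole. A call with a gripper value outside its range is refused whole. The fingers move at their own pace and stop on an object; "grip_force" is the grip in N (left out, the last holds). Time passes only in rows, so rows that repeat a pose let the fingers close. It gives the time, the measured TCP pose, the force, the opening and the grip force at its end, in the units of the state.
- status.read_state(): the state, without advancing time (a new reading comes with each control period).
- capture(name): name is "side" or "top" or "wrist"; returns the picture (400x640x3 uint8, red, green, blue); there is no depth.
- camera_params(name): a dict with "camera_matrix" (3x3 intrinsics, pixels), "R" (3x3) and "t" (3): a world point X has camera coordinates R X + t. Camera axes: x right, y down, z forward; pixel columns grow to the right and rows downward; lengths in m; the calibration is good to about 2 mm. A picture is of the moment at which its call begins: read the wrist's pose just before it. camera_params takes no time and is no camera call; for the wrist camera it gives the pose at the moment of the call.
- workorder.job_done(): hands the job in; it is judged then, once.
Trained networks look in the newest picture that a camera, given by its name, has taken for a name from the list of things; names that differ only in an ending like _2 or _b are one class to them, and where a whole thing is asked for, a point or a joint stands for the part that bears it (a point fixed in the world has none). Each returns a list of dicts, best first, with "p" (0 to 1); they miss things now and then, are a little off and sometimes report something else, mostly with a low value. They report only what shows in the picture. A call takes as long as a camera call. They do not tell look-alikes from the thing itself.
- search_frame(camera, query): "rect" ([left, top, right, bottom] in pixels, round what is visible of it).
- silhouettes(camera, query): "pixels" (400x640 bool, what is visible of it) and "rect" ([left, top, right, bottom] in pixels, round what is visible of it).
The state is a dict: "time_s": time; "joints": joint angles; "joint_vel": joint speeds; "effort": joint torques, N m; "ee_pos": TCP position; "orientation": TCP orientation; "ft_force": force on the tool from outside, world axes, zero at the start; "wrist_torque": the same for the moment, N m; "opening": finger opening in m; "gripper_force": force on a finger pad.
Only numpy, scipy, OpenCV 4.12 (cv2) and the standard library are available. Lean on these libraries where they do the work, as an engineer would, in place of code of your own. Each camera call takes 0.05 s, during which the arm holds its last target. There are 200 camera calls.

## Working session

There is one attempt and no reset: what is moved stays moved. The work goes in short steps, Python scripts to look and compute and a tool call to move; the robot and the scene stay as the last step left them, time stands still between calls to the robot, and variables do not carry over. Pictures are saved under pics/ and viewed, at most 10 in all, crops included, and the job is handed in when it is done.

Besides the shell and the picture viewer there is one more tool, called after ">>>" by a JSON object that holds its "fn" and its "kwargs". jog_arm: Moves the arm, as the interface text tells. Its arguments: {"type":"object","properties":{"moves":{"type":"array"},"grip_force":{"type":"number"}},"required":["moves"]}

```bash
mkdir -p pics; python3 - <<'E'
from workcell import *
import cv2
for n in ("top","side"):
    im=capture(n); cv2.imwrite(f"pics/{n}0.png",im[:,:,::-1])
    p=camera_params(n); print(n,p["R"].round(4).tolist(),p["t"].round(4).tolist(),p["camera_matrix"].tolist())
    for q in ("stage_base","carriage","index_block","trip_box","test_button","lever_knob","handle_centre"):
        print(q,[(round(d["p"],2),[int(v) for v in d["rect"]]) for d in search_frame(n,q)][:4])
s=status.read_state();print(s)
E
```

```text
top [[-0.0226, -0.9997, -0.0031], [-0.9986, 0.0228, -0.0484], [0.0485, 0.002, -0.9988]] [0.0668, 0.5911, 1.4189] [[453.635646904635, 0.0, 317.8015460717457], [0.0, 453.635646904635, 192.94518516695288], [0.0, 0.0, 1.0]]
stage_base [(0.79, [236, 164, 359, 225]), (0.24, [394, 192, 440, 230]), (0.24, [406, 211, 410, 222])]
carriage [(0.71, [310, 178, 335, 208])]
index_block [(0.7, [268, 173, 282, 193]), (0.23, [404, 211, 415, 222])]
trip_box [(0.88, [344, 92, 386, 131]), (0.74, [392, 194, 441, 227]), (0.66, [439, 159, 479, 183]), (0.57, [311, 179, 334, 212])]
test_button [(0.63, [374, 106, 383, 115]), (0.62, [349, 259, 352, 265]), (0.59, [310, 178, 335, 211]), (0.4, [450, 266, 461, 277])]
lever_knob [(0.64, [356, 103, 367, 121]), (0.5, [448, 162, 463, 176]), (0.38, [431, 260, 448, 276])]
handle_centre [(0.93, [312, 174, 337, 212])]
side [[0.9533, -0.3017, 0.0093], [-0.1328, -0.4467, -0.8848], [0.2711, 0.8423, -0.4659]] [-0.5664, 0.1822, 0.8508] [[397.94974836331545, 0.0, 325.423777613234], [0.0, 397.94974836331545, 200.1079539266105], [0.0, 0.0, 1.0]]
stage_base [(0.89, [266, 181, 369, 
[... 694 characters left out ...]
), 'joint_vel': array([-0.05667803, -0.03606156,  0.00915413,  0.03621745,  0.04301047,
        0.10287024, -0.01641703]), 'effort': array([ 1.15550843e-03, -6.20266342e+01, -2.18397640e+00, -2.49948406e+01,
        1.40020243e-02,  2.06901823e-03,  1.25426862e-05]), 'ee_pos': array([ 0.18038221, -0.59837293,  0.20158817]), 'orientation': array([[ 9.57428093e-01,  2.88671867e-01, -1.43358935e-05],
       [ 2.88671868e-01, -9.57428092e-01,  4.71578536e-05],
       [-1.12441534e-07, -4.92886229e-05, -9.99999999e-01]]), 'ft_force': array([ 0.20666224, -1.1179593 , -0.47603298]), 'wrist_torque': array([-0.01367149,  0.02295078, -0.02614943]), 'gripper_force': 0.0, 'opening': 0.08552733186095049}
```

```bash
python3 - <<'E'
import cv2
a=cv2.imread("pics/top0.png")[70:300,210:510]; cv2.imwrite("pics/a.png",cv2.resize(a,None,fx=2.6,fy=2.6,interpolation=cv2.INTER_CUBIC))
a=cv2.imread("pics/side0.png")[170:400,190:490]; cv2.imwrite("pics/b.png",cv2.resize(a,None,fx=2.6,fy=2.6,interpolation=cv2.INTER_CUBIC))
E
```

```text
(no output)
```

View pics/a.png

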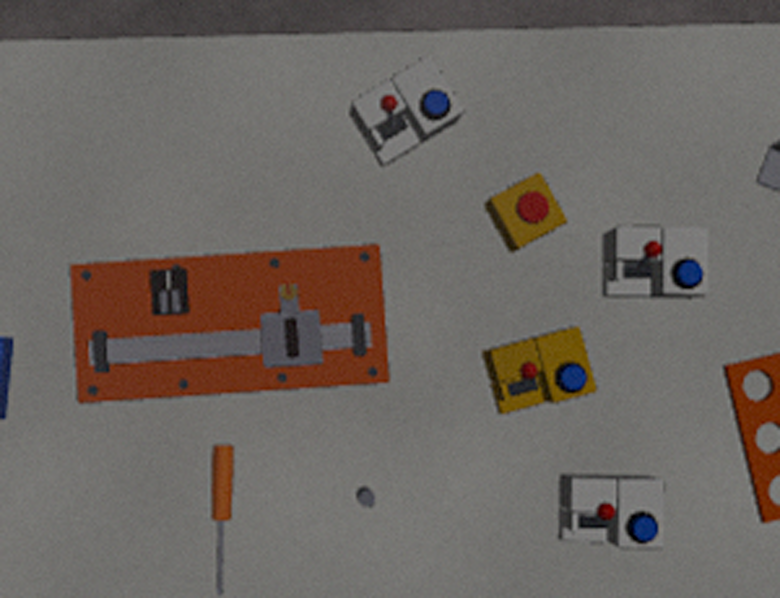

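View pics/b.png

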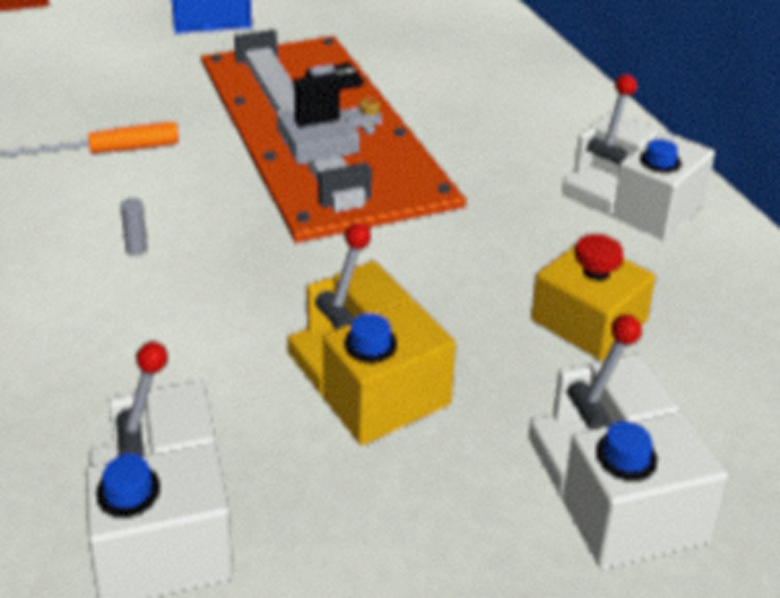

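Top view: the yellow trip box has its button at about (430,215) and its knob at about (413,212). The look-alikes are white boxes with buttons at about (474,175), (457,272) and (377,110). The stop box is at (414,150). In the stage, the handle is at about (322,200), the brass pointer at (321,182) and the index block at (275,182). By the description I choose the yellow box. In the side view its button is at (333,299) and its knob at (328,261).

```bash
cat > h.py <<'E'
from workcell import *
import cv2, numpy as np
def atz(n,uv,z,p=None):
    p=p or camera_params(n); K,R,t=p["camera_matrix"],np.array(p["R"]),np.array(p["t"])
    d=R.T@np.linalg.inv(K)@[uv[0],uv[1],1]; c=-R.T@t
    return c+d*(z-c[2])/d[2]
def blob(im,rect,lo,hi):
    l,t,r,b=rect; hsv=cv2.cvtColor(im[t:b,l:r],cv2.COLOR_RGB2HSV)
    m=cv2.inRange(hsv,lo,hi); n,_,st,c=cv2.connectedComponentsWithStats(m)
    i=1+np.argmax(st[1:,4]); return c[i]+[l,t],st[i]
def tool(dp,s):  # world shift -> tool units
    return s["orientation"].T@np.asarray(dp)/0.2
E
python3 - <<'E'
from h import *
for n,rb,rk in (("top",(418,200,445,230),(405,205,420,220)),("side",(318,282,350,315),(318,252,340,270))):
    im=cv2.imread(f"pics/{n}0.png")[:,:,::-1].copy()
    cb,sb=blob(im,rb,(100,120,40),(130,255,255)); 
    ck,sk=blob(im,rk,(0,120,60),(8,255,255))
    print(n,cb,sb,ck,sk)
    b=atz(n,cb,.078 if n=="top" else .074); k=atz(n,ck,.112)
    d=(k-b)[:2]; print("btn",b,"knob",k,"yaw",np.degrees(np.arctan2(d[1],d[0])-np.arctan2(55,22.7)),np.hypot(*d))
n="top";im=cv2.imread("pics/top0.png")[:,:,::-1].copy()
hsv=cv2.cvtColor(im,cv2.COLOR_RGB2HSV); m=cv2.inRange(hsv,(3,150,60),(14,255,255)); m[:,:230]=0;m[:,370:]=0;m[240:]=0
c=cv2.findContours(m,cv2.RETR_EXTERNAL,cv2.CHAIN_APPROX_NONE)[0];c=max(c,key=cv2.contourArea)
P=np.array([atz(n,q,.012)[:2] for q in cv2.boxPoints(cv2.minAreaRect(c))]);print(P.round(4).tolist())
P=np.array([atz(n,q[0],.012)[:2]*1000 for q in cv2.convexHull(c)],np.float32);r=cv2.minAreaRect(P);print("plate",r)
print("ptr",atz(n,(321.,182),.064),"handle top",atz(n,(322,200),.102),"index",atz(n,(275,182),.03))
s=status.read_state();p=camera_params("wrist");c=-np.array(p["R"]).T@p["t"];print("wrist cam",c-s["ee_pos"],p["R"].round(3).tolist(),p["camera_matrix"].tolist(),s["orientation"].round(3).tolist())
E
```

```text
top [430.05333333 214.65333333] [ 8 10  9 10 75] [413.83333333 212.16666667] [ 6  5  6  5 18]
btn [ 0.5162516  -0.28303998  0.078     ] knob [ 0.52478524 -0.2274256   0.112     ] yaw 13.703672307100687 0.0562652882585133
side [332.19555556 298.93333333] [  7   9  16  17 225] [326.98837209 259.72093023] [ 0  3 16 11 86]
btn [ 0.51490607 -0.28822075  0.074     ] knob [ 0.52560318 -0.22285176  0.112     ] yaw 13.133659292321129 0.06623846014523037
[[0.6662, 0.3099], [0.6825, -0.0687], [0.5153, -0.0752], [0.499, 0.3013]]
plate ((590.7269897460938, 116.83355712890625), (167.40240478515625, 377.264892578125), 2.47707200050354)
ptr [0.62326124 0.04276872 0.064     ] handle top [0.56697394 0.04124726 0.102     ] index [0.62902031 0.18650641 0.03      ]
wrist cam [0.06209212 0.01976148 0.17355768] [[0.289, -0.957, -0.0], [-0.925, -0.279, 0.26], [-0.249, -0.075, -0.966]] [[300.02218422167795, 0.0, 316.7828641893356], [0.0, 300.02218422167795, 201.86360092835966], [0.0, 0.0, 1.0]] [[0.957, 0.289, -0.0], [0.289, -0.957, 0.0], [-0.0, -0.0, -1.0]]
```

>>> {"fn": "jog_arm", "kwargs": {"moves": [[0, 0, 0, 1, -0.5, 0, -1], [0, 0, 0, 1, -0.5, 0, -1], [0, 0, 0, 1, -0.5, 0, -1], [0, 0, 0, 1, -0.5, 0, -1], [0, 0, 0, 1, -0.5, 0, -1], [0, 0, 0, 1, -0.5, 0, -1]], "grip_force": 20}}

```text
time_s: 1.4
ee_pos: [0.3471, -0.4412, 0.2021]
orientation: [[0.955, 0.296, 0.002], [0.296, -0.955, 0.001], [0.002, -0.0, -1.0]]
ft_force: [0.1, 0.2, -0.4]
opening: 0.0003
gripper_force: 0.0
```

>>> {"fn": "jog_arm", "kwargs": {"moves": [[0, 0, 0.115, 0.8, -0.5, 0, -1], [0, 0, 0.115, 0.8, -0.5, 0, -1], [0, 0, 0.115, 0.8, -0.5, 0, -1], [0, 0, 0.115, 0.8, -0.5, 0, -1], [0, 0, 0.115, 0.8, -0.5, 0, -1], [0, 0, 0.115, 0.8, -0.5, 0, -1]]}}

```text
time_s: 2.0
ee_pos: [0.4674, -0.3031, 0.2015]
orientation: [[0.972, 0.234, -0.0], [0.234, -0.972, -0.0], [-0.0, 0.0, -1.0]]
ft_force: [-0.5, -0.1, -0.6]
opening: -0.0
gripper_force: 0.0
```

```bash
python3 - <<'E'
from h import *
s=status.read_state();p=camera_params("wrist");im=capture("wrist");cv2.imwrite("pics/w1.png",im[:,:,::-1])
print(s["time_s"],s["ee_pos"],s["orientation"].round(3).tolist(),s["opening"])
for q in ("test_button","lever_knob","trip_box"):
    for d in search_frame("wrist",q)[:3]:
        r=d["rect"];u=((r[0]+r[2])/2,(r[1]+r[3])/2)
        print(q,round(d["p"],2),np.round(r),atz("wrist",u,.078 if "b" in q[5:7] else .112,p).round(4))
E
```

```text
2.0 [ 0.46738772 -0.30314413  0.20152981] [[0.972, 0.234, -0.0], [0.234, -0.972, -0.0], [-0.0, 0.0, -1.0]] -4.131853670606042e-05
test_button 0.84 [298. 120. 321. 146.] [ 0.5176 -0.2824  0.078 ]
test_button 0.62 [471.  25. 505.  59.] [ 0.6329 -0.4204  0.078 ]
lever_knob 0.72 [407.   3. 449.  40.] [ 0.6239 -0.3537  0.112 ]
lever_knob 0.58 [229. 102. 276. 139.] [ 0.5181 -0.2339  0.112 ]
trip_box 0.8 [380.   0. 533.  86.] [ 0.6255 -0.3932  0.078 ]
trip_box 0.74 [223.  78. 336. 160.] [ 0.5241 -0.2517  0.078 ]
trip_box 0.57 [273. 221. 376. 279.] [ 0.4028 -0.3259  0.078 ]
```

View pics/w1.png

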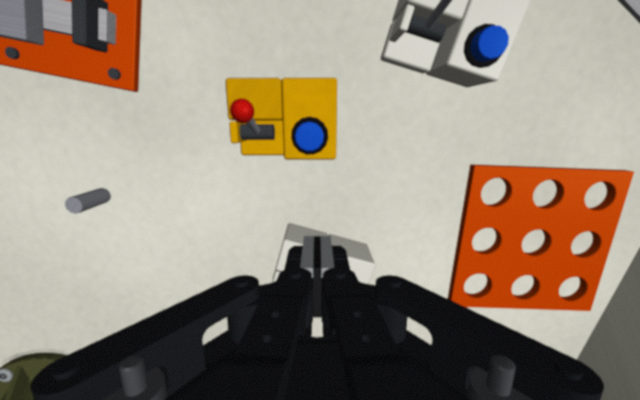

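The wrist crop shows the yellow trip box square in the image, with its button at (310,135), its knob at (241,110) and the standoff at (88,200). This confirms the yellow box and its yaw of about 13.5°. I'll press now.

>>> {"fn": "jog_arm", "kwargs": {"moves": [[0, 0, 0, 0.265, -0.04, 0.2, -1], [0, 0, 0, 0.265, -0.04, 0.4, -1], [0, 0, 0, 0.265, -0.04, 0.53, -1], [0, 0, 0, 0.265, -0.04, 0.57, -1], [0, 0, 0, 0.265, -0.04, 0.6, -1], [0, 0, 0, 0.265, -0.04, 0.62, -1], [0, 0, 0, 0.265, -0.04, 0.635, -1], [0, 0, 0, 0.265, -0.04, 0.635, -1], [0, 0, 0, 0.265, -0.04, 0.635, -1]]}}

```text
time_s: 3.1
ee_pos: [0.5174, -0.2832, 0.0755]
orientation: [[0.973, 0.233, 0.001], [0.233, -0.973, -0.001], [0.001, 0.001, -1.0]]
ft_force: [-0.2, -0.8, 0.2]
opening: 0.0001
gripper_force: 0.0
```

```bash
python3 - <<'E'
from h import *
n="side";im=capture(n);cv2.imwrite("pics/s1.png",im[:,:,::-1])
a=im[220:360,270:390,::-1];cv2.imwrite("pics/s1c.png",cv2.resize(a,None,fx=4,fy=4))
E
```

```text
(no output)
```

View pics/s1c.png

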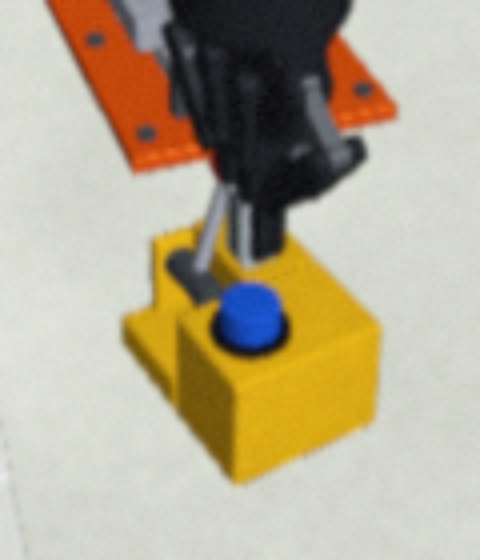

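The fingertips, at crop (248,262), stand behind the button, at crop (250,310). The button isn't pressed. I'll check the projection of the TCP.

```bash
python3 - <<'E'
from h import *
s=status.read_state();X=s["ee_pos"]
for n in ("side","top","wrist"):
    p=camera_params(n);q=p["camera_matrix"]@(np.array(p["R"])@X+p["t"]);print(n,q[:2]/q[2])
p=camera_params("side");
for X in ([.5172,-.283,.078],[.516,-.284,.062]):
    q=p["camera_matrix"]@(p["R"]@X+p["t"]);print(q[:2]/q[2])
print("tip seen, on z=.0755:",atz("side",(332,285.5),.0755), "on z=.09",atz("side",(332,285.5),.09), "btn top c",atz("side",(332.5,294),.08))
im=capture("top");cv2.imwrite("pics/t1.png",im[:,:,::-1])
im=capture("wrist");cv2.imwrite("pics/w2.png",im[:,:,::-1])
a=im[100:320,180:460,::-1]; cv2.imwrite("pics/w2c.png",cv2.resize(a,None,fx=2.5,fy=2.5))
E
```

```text
side [332.59530052 296.22283968]
top [429.85616972 214.29241336]
wrist [318.474072   230.74727908]
[332.52613149 295.06701449]
[331.9188374  302.37089337]
tip seen, on z=.0755: [ 0.5255698  -0.25497329  0.0755    ] on z=.09 [ 0.5198556  -0.27137167  0.09      ] btn top c [ 0.51729556 -0.28245444  0.08      ]
```

View pics/w2c.png

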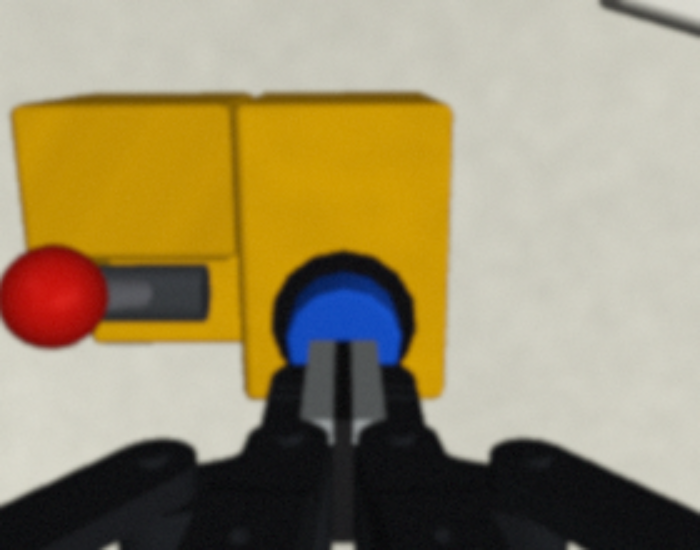

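The wrist view shows the tips in line with the button, but both views and the zero force put them about 20 mm above it. I'll go down in small steps, watching the force.

>>> {"fn": "jog_arm", "kwargs": {"moves": [[0, 0, 0, 0, 0, 0.03, -1], [0, 0, 0, 0, 0, 0.05, -1], [0, 0, 0, 0, 0, 0.07, -1], [0, 0, 0, 0, 0, 0.07, -1]]}}

```text
time_s: 3.65
ee_pos: [0.5165, -0.2826, 0.0597]
orientation: [[0.972, 0.233, -0.001], [0.233, -0.972, 0.001], [-0.001, -0.001, -1.0]]
ft_force: [-0.2, 0.1, -0.3]
opening: -0.0002
gripper_force: 0.0
```

>>> {"fn": "jog_arm", "kwargs": {"moves": [[0, 0, 0, 0, 0, 0.015, -1], [0, 0, 0, 0, 0, 0.025, -1], [0, 0, 0, 0, 0, 0.025, -1]]}}

```text
time_s: 3.95
ee_pos: [0.5169, -0.2828, 0.0553]
orientation: [[0.972, 0.233, -0.0], [0.233, -0.972, 0.0], [-0.0, -0.0, -1.0]]
ft_force: [1.2, -0.6, 0.3]
opening: 0.0
gripper_force: 0.0
```

```bash
python3 - <<'E'
from h import *
print({k:getattr(ctrl,k) for k in dir(ctrl) if not k.startswith("_")})
im=capture("side");a=im[220:360,270:390,::-1]
b=capture("wrist")[120:300,220:420,::-1]
cv2.imwrite("pics/c3.png",np.hstack([cv2.resize(a,(384,448)),cv2.resize(b,(400,448))]))
E
```

```text
{'Unreachable': <class 'workcell.Unreachable'>, 'grip_point_offset': 0.0187}
```

View pics/c3.png

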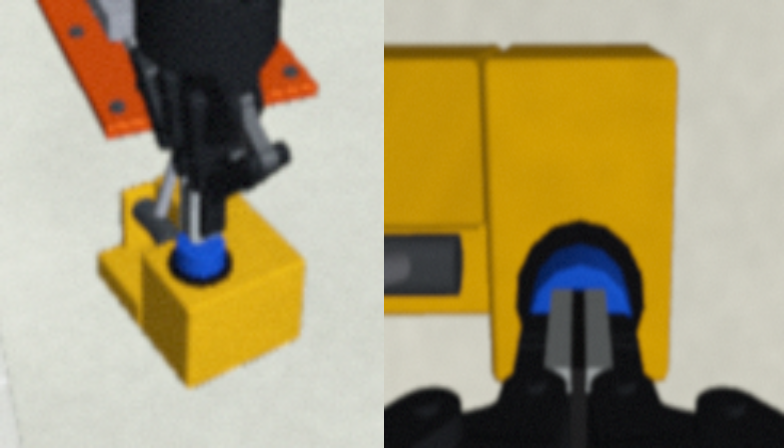

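The tip now projects at about side (331,295), the centre of the button's top. The real tips therefore end about 24 mm short of the reported TCP. I'll go on pressing gently.

>>> {"fn": "jog_arm", "kwargs": {"moves": [[0, 0, 0, 0, 0, 0.01, -1], [0, 0, 0, 0, 0, 0.015, -1], [0, 0, 0, 0, 0, 0.015, -1]]}}

```text
time_s: 4.35
ee_pos: [0.5169, -0.2828, 0.0524]
orientation: [[0.972, 0.233, -0.0], [0.233, -0.972, 0.0], [-0.0, -0.0, -1.0]]
ft_force: [-0.1, -0.7, 0.3]
opening: 0.0001
gripper_force: 0.0
```

>>> {"fn": "jog_arm", "kwargs": {"moves": [[0, 0, 0, 0, 0, 0.01, -1], [0, 0, 0, 0, 0, 0.015, -1], [0, 0, 0, 0, 0, 0.015, -1]]}}

```text
time_s: 4.65
ee_pos: [0.5172, -0.2829, 0.0497]
orientation: [[0.972, 0.233, 0.0], [0.233, -0.972, -0.0], [0.0, 0.0, -1.0]]
ft_force: [-0.1, 0.2, 3.3]
opening: 0.0
gripper_force: 1.5
```

>>> {"fn": "jog_arm", "kwargs": {"moves": [[0, 0, 0, 0, 0, 0.008, -1], [0, 0, 0, 0, 0, 0.012, -1], [0, 0, 0, 0, 0, 0.012, -1]]}}

```text
time_s: 4.95
ee_pos: [0.5172, -0.283, 0.0472]
orientation: [[0.972, 0.233, 0.0], [0.233, -0.972, -0.0], [0.0, 0.0, -1.0]]
ft_force: [0.0, -0.6, 3.2]
opening: 0.0001
gripper_force: 1.6
```

```bash
python3 - <<'E'
from h import *
im=capture("side");cv2.imwrite("pics/s4.png",im[:,:,::-1])
for q in ("lever_knob",):
  for d in search_frame("side",q)[:4]: print(d["p"],np.round(d["rect"]))
h=cv2.cvtColor(im,cv2.COLOR_RGB2HSV);m=cv2.inRange(h,(0,140,60),(8,255,255))+cv2.inRange(h,(174,140,60),(180,255,255));m=m[:,250:400]
n,_,st,c=cv2.connectedComponentsWithStats(m);print([(st[i].tolist(),(c[i]+[250,0]).round(1)) for i in range(1,n) if st[i][4]>20])
p=camera_params("side")
a=np.radians(13.5);R=np.array([[np.cos(a),-np.sin(a)],[np.sin(a),np.cos(a)]])
piv=np.r_[np.array([.517,-.283])+R@[3.5e-3,.055],.05]
for th in (0,1.9):
    d=.065*np.sin(.3-th); X=piv+np.r_[R@[d,0],.065*np.cos(.3-th)];q=p["camera_matrix"]@(p["R"]@X+p["t"]);print(th,X,q[:2]/q[2])
E
```

```text
0.87 [406. 291. 438. 332.]
0.79 [299. 269. 327. 298.]
0.79 [236. 303. 255. 347.]
0.59 [417. 202. 439. 235.]
[([46, 215, 15, 26, 31], array([302. , 228.1])), ([48, 269, 9, 9, 66], array([302. , 272.9])), ([0, 302, 4, 11, 33], array([251.2, 306.9]))]
0 [ 0.52624187 -0.22421839  0.11209687] [327.53112845 260.03467993]
1.9 [ 0.4443867  -0.24387007  0.04810203] [288.64243994 301.57806657]
```

>>> {"fn": "jog_arm", "kwargs": {"moves": [[0, 0, 0, 0, 0, 0.008, -1], [0, 0, 0, 0, 0, 0.008, -1], [0, 0, 0, 0, 0, 0.008, -1], [0, 0, 0, 0, 0, 0.008, -1]]}}

```text
time_s: 5.45
ee_pos: [0.5172, -0.2829, 0.0457]
orientation: [[0.972, 0.233, 0.0], [0.233, -0.972, -0.0], [0.0, 0.0, -1.0]]
ft_force: [-0.6, -0.1, 3.9]
opening: -0.0001
gripper_force: 2.0
```

```bash
python3 - <<'E'
from h import *
im=capture("side");cv2.imwrite("pics/s5.png",im[:,:,::-1])
h=cv2.cvtColor(im,cv2.COLOR_RGB2HSV);m=cv2.inRange(h,(0,140,60),(8,255,255));m=m[:,270:400]
n,_,st,c=cv2.connectedComponentsWithStats(m);print([(st[i].tolist(),(c[i]+[270,0]).round(1)) for i in range(1,n) if st[i][4]>20])
E
```

```text
[([7, 190, 14, 15, 25], array([283.8, 196. ])), ([21, 206, 24, 49, 58], array([303. , 229.7])), ([14, 298, 10, 9, 67], array([288.3, 302.1]))]
```

The knob is now at side (288,302), which matches the prediction for a fully dropped lever. Next I'll rise and stand over the dropped knob with the fingers half open.

>>> {"fn": "jog_arm", "kwargs": {"moves": [[0, 0, 0, 0, 0, -0.25, -0.5], [0, 0, 0, 0, 0, -0.5, 0], [0, 0, 0, -0.15, -0.14, -0.5, 0.1], [0, 0, 0, -0.308, -0.275, -0.5, 0.1], [0, 0, 0, -0.308, -0.275, -0.4, 0.1], [0, 0, 0, -0.308, -0.275, -0.2, 0.1], [0, 0, 0, -0.308, -0.275, 0, 0.1], [0, 0, 0, -0.308, -0.275, 0.07, 0.1], [0, 0, 0, -0.308, -0.275, 0.1, 0.1], [0, 0, 0, -0.308, -0.275, 0.1, 0.1]]}}

```text
time_s: 6.5
ee_pos: [0.4438, -0.2434, 0.0249]
orientation: [[0.972, 0.233, -0.002], [0.233, -0.972, 0.001], [-0.001, -0.001, -1.0]]
ft_force: [-0.5, -0.3, -0.1]
opening: 0.0471
gripper_force: 0.0
```

```bash
python3 - <<'E'
from h import *
im=capture("side");a=im[220:360,250:370,::-1]
w=capture("wrist");b=w[160:340,210:430,::-1]
cv2.imwrite("pics/c5.png",np.hstack([cv2.resize(a,(384,448)),cv2.resize(b,(416,448))]))
print(status.read_state()["opening"])
E
```

```text
0.04715147448930847
```

View pics/c5.png

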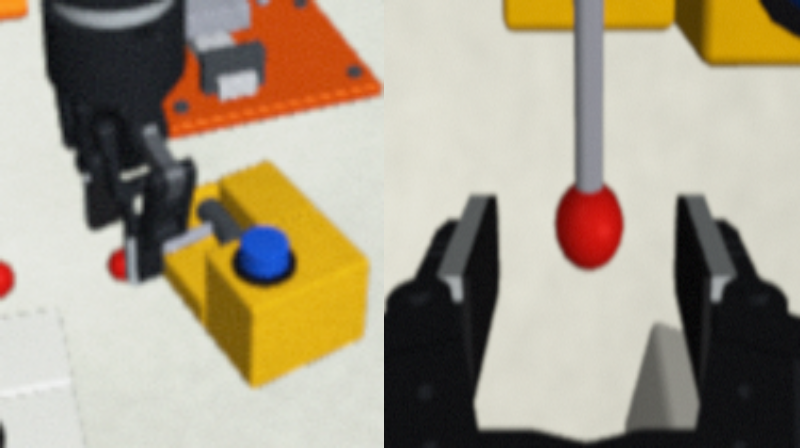

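The knob sits centred between the pads, with the tips just above its middle. I'll go 18 mm lower and close.

>>> {"fn": "jog_arm", "kwargs": {"moves": [[0, 0, 0, 0, 0, 0.05, 0.1], [0, 0, 0, 0, 0, 0.09, 0.1], [0, 0, 0, 0, 0, 0.09, -0.2], [0, 0, 0, 0, 0, 0.09, -0.8], [0, 0, 0, 0, 0, 0.09, -0.8], [0, 0, 0, 0, 0, 0.09, -0.8]], "grip_force": 20}}

```text
time_s: 7.2
ee_pos: [0.4443, -0.2444, 0.0078]
orientation: [[0.973, 0.233, 0.0], [0.233, -0.973, -0.001], [0.0, 0.001, -1.0]]
ft_force: [-0.5, -2.2, -0.2]
opening: 0.0178
gripper_force: 19.5
```

>>> {"fn": "jog_arm", "kwargs": {"moves": [[0, 0, 0, 0.005, 0, -0.065, -0.8], [0, 0, 0, 0.022, 0, -0.127, -0.8], [0, 0, 0, 0.051, 0, -0.185, -0.8], [0, 0, 0, 0.092, 0, -0.236, -0.8], [0, 0, 0, 0.141, 0, -0.278, -0.8], [0, 0, 0, 0.198, 0, -0.309, -0.8], [0, 0, 0, 0.26, 0, -0.328, -0.8], [0, 0, 0, 0.325, 0, -0.334, -0.8], [0, 0, 0, 0.373, 0, -0.331, -0.8], [0, 0, 0, 0.415, 0, -0.321, -0.8]]}}

```text
time_s: 8.2
ee_pos: [0.5268, -0.2243, 0.072]
orientation: [[0.972, 0.234, 0.002], [0.234, -0.972, -0.0], [0.002, 0.001, -1.0]]
ft_force: [1.0, -3.1, 5.3]
opening: 0.0179
gripper_force: 21.0
```

>>> {"fn": "jog_arm", "kwargs": {"moves": [[0, 0, 0, 0.005, 0, 0, -0.8], [0, 0, 0, 0.005, 0, 0, -0.8], [0, 0, 0, 0.005, 0, 0, -0.8]]}}

```text
time_s: 8.5
ee_pos: [0.5259, -0.2244, 0.0719]
orientation: [[0.973, 0.233, 0.0], [0.233, -0.973, -0.0], [0.0, 0.0, -1.0]]
ft_force: [1.3, -2.8, 4.8]
opening: 0.0184
gripper_force: 20.8
```

```bash
python3 - <<'E'
from h import *
im=capture("side");cv2.imwrite("pics/s6.png",im[:,:,::-1])
h=cv2.cvtColor(im,cv2.COLOR_RGB2HSV);m=cv2.inRange(h,(0,140,60),(8,255,255));m[:220]=0;m=m[:,270:400]
n,_,st,c=cv2.connectedComponentsWithStats(m);print([(st[i].tolist(),(c[i]+[270,0]).round(1)) for i in range(1,n) if st[i][4]>5])
s=status.read_state();print(s["opening"],s["gripper_force"])
E
```

```text
[([25, 220, 24, 37, 47], array([308.4, 238.3])), ([75, 220, 4, 11, 15], array([345.7, 223.9])), ([21, 228, 6, 5, 14], array([293.5, 229.9])), ([77, 232, 7, 4, 11], array([350.4, 233.5])), ([19, 234, 8, 14, 15], array([292.6, 240.6])), ([72, 237, 13, 18, 26], array([348.2, 247.5])), ([88, 240, 8, 6, 19], array([360.7, 242.1])), ([62, 243, 4, 5, 13], array([333.7, 244.8])), ([34, 251, 5, 6, 15], array([305.7, 253.4])), ([86, 250, 7, 2, 7], array([359. , 250.6])), ([46, 255, 10, 11, 55], array([322.3, 260.1]))]
0.01799228621728358 20.835091173648834
```

>>> {"fn": "jog_arm", "kwargs": {"moves": [[0, 0, 0, 0.003, 0, 0, 0], [0, 0, 0, 0.003, 0, 0, 0.1], [0, 0, 0, 0.003, 0, 0, 0.1], [0, 0, 0, 0.003, 0, -0.2, 0.1], [0, 0, 0, 0.003, 0, -0.4, 0.1], [0, 0, 0, 0.003, 0, -0.6, 0.1], [0, 0, 0, 0.003, 0, -0.6, 0.1], [0, 0, 0, 0.003, 0, -0.6, 0.1]]}}

```text
time_s: 9.35
ee_pos: [0.5266, -0.2239, 0.1923]
orientation: [[0.972, 0.233, 0.001], [0.233, -0.972, -0.0], [0.001, 0.001, -1.0]]
ft_force: [-0.1, -0.2, -0.7]
opening: 0.0469
gripper_force: 0.0
```

```bash
python3 - <<'E'
from h import *
im=capture("side");cv2.imwrite("pics/s7.png",im[:,:,::-1])
print(blob(im,(318,252,340,270),(0,120,60),(8,255,255)))
s=status.read_state();print(s["time_s"],s["ee_pos"])
# stage
t=capture("top");cv2.imwrite("pics/t7.png",t[:,:,::-1])
for q in ("carriage","handle_centre","pointer","index_block"):
    print(q,[(round(d["p"],2),np.round(d["rect"])) for d in search_frame("side",q)[:2]],[(round(d["p"],2),np.round(d["rect"])) for d in search_frame("wrist",q)[:2]])
a=np.radians(2.5);R=np.array([[np.cos(a),-np.sin(a)],[np.sin(a),np.cos(a)]])
h=atz("top",(322,200),.102)[:2]
d=h-s["ee_pos"][:2];print("to handle",h,tool(np.r_[d,0],s))
E
```

```text
(array([327.79347826, 259.2826087 ]), array([ 3,  3, 19, 11, 92], dtype=int32))
9.4 [ 0.52589522 -0.22372095  0.19114775]
carriage [(0.74, array([298., 199., 335., 234.])), (0.6, array([252., 153., 285., 184.]))] [(0.53, array([  0., 230.,  35., 265.]))]
handle_centre [] []
pointer [(0.82, array([295., 196., 334., 233.]))] []
index_block [(0.6, array([303., 256., 362., 345.]))] [(0.74, array([411.,  97., 496., 172.]))]
to handle [0.56697394 0.04124726] [ 5.08686426e-01 -1.24041457e+00  3.96663611e-04]
```

The lever stands upright again, with the knob at side (328,259) as at the start. On to the stage.

>>> {"fn": "jog_arm", "kwargs": {"moves": [[0, 0, 0.384, 0.2, -0.25, 0, 0.1], [0, 0, 0.384, 0.35, -0.5, 0, 0.1], [0, 0, 0.384, 0.45, -0.75, 0, 0.1], [0, 0, 0.384, 0.45, -1, 0, 0.1], [0, 0, 0.384, 0.45, -1, 0, 0.1], [0, 0, 0.384, 0.45, -1, 0, 0.1], [0, 0, 0.384, 0.45, -1, 0, 0.1]]}}

```text
time_s: 10.55
ee_pos: [0.5675, -0.0085, 0.1918]
orientation: [[0.999, 0.044, 0.0], [0.044, -0.999, -0.001], [-0.0, 0.001, -1.0]]
ft_force: [-0.3, -1.3, 0.8]
opening: 0.0472
gripper_force: 0.0
```

```bash
python3 - <<'E'
from h import *
s=status.read_state();p=camera_params("wrist");im=capture("wrist");cv2.imwrite("pics/w8.png",im[:,:,::-1])
import json;json.dump({k:np.array(v).tolist() for k,v in p.items()},open("w8.json","w"))
print(s["time_s"],s["ee_pos"],s["orientation"].round(4).tolist())
E
```

```text
10.55 [ 0.5674582  -0.00848714  0.19177048] [[0.999, 0.0445, 0.0], [0.0445, -0.999, -0.0006], [-0.0, 0.0005, -1.0]]
```

View pics/w8.png

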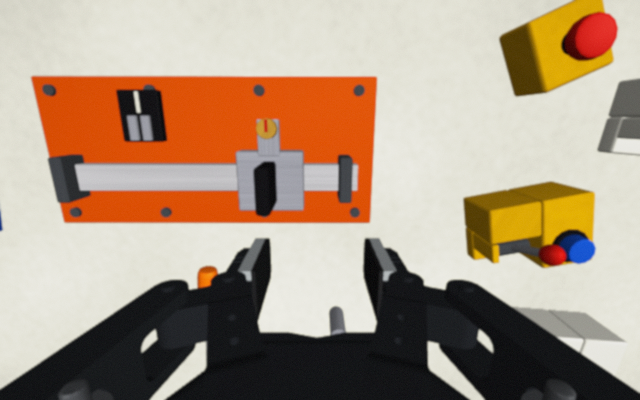

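Wrist view: the pointer's red line is at (266,128), the gap between the pins at (140,128), the index block's white line at (138,101) and the handle at about (264,188). I'll compute the stage-y distance.

```bash
python3 - <<'E'
from h import *
import json
p={k:np.array(v) for k,v in json.load(open("w8.json")).items()}
a=np.radians(2.5);R=np.array([[np.cos(a),-np.sin(a)],[np.sin(a),np.cos(a)]])
W=lambda u,z:atz("wrist",u,z,p)
im=cv2.imread("pics/w8.png")[:,:,::-1].copy()
hsv=cv2.cvtColor(im,cv2.COLOR_RGB2HSV);m=cv2.inRange(hsv,(3,150,60),(14,255,255));m[:,:20]=0;m[230:]=0;m[:,390:]=0
c=max(cv2.findContours(m,cv2.RETR_EXTERNAL,cv2.CHAIN_APPROX_NONE)[0],key=cv2.contourArea)
P=np.array([W(q[0],.012)[:2]*1000 for q in cv2.convexHull(c)],np.float32);print("plate",cv2.minAreaRect(P))
ptr=W((266,128),.064);no=W((140,128),.026);wl=W((138,101),.024)
# brass body centroid
print("brass",blob(im,(250,112,285,145),(15,100,80),(30,255,255)))
# dark pixels of index block: row profile across pins
g=cv2.cvtColor(im,cv2.COLOR_RGB2GRAY);print(g[126:132,115:170].mean(0).round().astype(int).tolist());print(g[95:108,115:170].mean(0).round().astype(int).tolist())
print(g[165:172,240:300].mean(0).round().astype(int).tolist())
print(ptr,no,wl,"stage diff",R.T@(no-ptr)[:2],R.T@(wl-ptr)[:2])
m=cv2.inRange(g,0,45);m[:148]=0;m[222:]=0;m[:,:250]=0;m[:,282:]=0
ys,xs=np.nonzero(m);print("dark",xs.min(),xs.max(),ys.min(),ys.max())
print("handle from ptr",ptr[:2]+R@[-.055,0])
t=cv2.imread("pics/t7.png")[:,:,::-1].copy()
print("top g",cv2.cvtColor(t,cv2.COLOR_RGB2GRAY)[184:190,262:288].mean(0).round().astype(int).tolist())
try:
  q=blob(t,(312,174,332,194),(15,80,60),(30,255,255));print(q,atz("top",q[0],.06))
except Exception as e: print(e)
E
```

```text
plate ((590.3363037109375, 117.7121353149414), (166.4195556640625, 378.085693359375), 2.5390806198120117)
brass (array([266.01428571, 128.76428571]), array([  6,   7,  21,  20, 280], dtype=int32))
[113, 113, 114, 113, 114, 111, 100, 71, 41, 21, 18, 21, 40, 84, 126, 149, 157, 158, 158, 160, 157, 148, 132, 101, 63, 51, 88, 129, 151, 157, 158, 159, 160, 156, 147, 128, 92, 53, 27, 20, 17, 19, 20, 19, 21, 22, 20, 15, 14, 29, 63, 95, 111, 115, 115]
[112, 105, 87, 57, 32, 21, 19, 19, 19, 19, 19, 19, 19, 20, 18, 18, 19, 22, 50, 111, 175, 211, 215, 186, 127, 64, 28, 19, 19, 20, 19, 20, 19, 19, 19, 19, 19, 19, 20, 19, 20, 22, 22, 18, 13, 19, 44, 78, 103, 113, 115, 115, 114, 114, 115]
[164, 164, 163, 163, 164, 163, 162, 163, 163, 164, 163, 163, 158, 140, 111, 84, 66, 50, 39, 28, 22, 18, 17, 15, 16, 16, 15, 16, 13, 13, 13, 12, 11, 15, 36, 86, 133, 157, 161, 161, 161, 161, 161, 161, 162, 162, 162, 161, 162, 161, 160, 161, 160, 161, 161, 160, 160, 160, 160, 159]
[0.62360253 0.04452576 0.064     ] [0.61635982 0.18894773 0.026     ] [0.64466016 0.1891709  0.024     ] stage diff [-0.00093622  0.14460044] [0.02734692 0.14358895]
dark 255 275 163 215
handle from ptr [0.56865488 0.04212669]
top g [70, 71, 70, 69, 72, 74, 50, 27, 26, 52, 86, 93, 58, 30, 72, 86, 83, 48, 28, 28, 46, 68, 71, 69, 70, 70]
(array([320.41666667, 181.83333333]), array([ 6,  5,  6,  6, 24], dtype=int32)) [0.62410385 0.04452055 0.06      ]
```

>>> {"fn": "jog_arm", "kwargs": {"moves": [[0, 0, 0, 0.017, -0.2525, 0, 0.1], [0, 0, 0, 0.017, -0.2525, 0.1, 0.1], [0, 0, 0, 0.017, -0.2525, 0.3, 0.1], [0, 0, 0, 0.017, -0.2525, 0.5, 0.1], [0, 0, 0, 0.017, -0.2525, 0.65, 0.1], [0, 0, 0, 0.017, -0.2525, 0.72, 0.1], [0, 0, 0, 0.017, -0.2525, 0.75, 0.1], [0, 0, 0, 0.017, -0.2525, 0.75, 0.1]]}}

```text
time_s: 11.4
ee_pos: [0.5686, 0.0405, 0.0412]
orientation: [[0.999, 0.041, -0.001], [0.041, -0.999, -0.001], [-0.001, 0.001, -1.0]]
ft_force: [0.4, 0.4, 0.0]
opening: 0.0471
gripper_force: 0.0
```

```bash
python3 - <<'E'
from h import *
im=capture("side");a=im[130:270,250:370,::-1]
w=capture("wrist");b=w[60:340,180:460,::-1]
cv2.imwrite("pics/c9.png",np.hstack([cv2.resize(a,(384,448)),cv2.resize(b,(416,448))]))
E
```

```text
(no output)
```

View pics/c9.png

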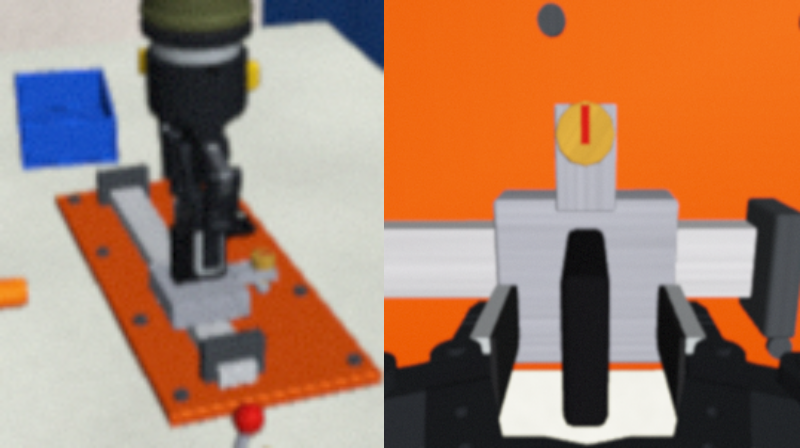

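The handle is centred between the pads, and the tips are above the carriage top. I'll grip.

>>> {"fn": "jog_arm", "kwargs": {"moves": [[0, 0, 0, 0, 0, 0, -0.3], [0, 0, 0, 0, 0, 0, -0.9], [0, 0, 0, 0, 0, 0, -0.9], [0, 0, 0, 0, 0, 0, -0.9], [0, 0, 0, 0, 0, 0, -0.9]], "grip_force": 50}}

```text
time_s: 12.0
ee_pos: [0.5692, 0.0421, 0.0428]
orientation: [[0.999, 0.043, 0.002], [0.043, -0.999, -0.0], [0.002, 0.0, -1.0]]
ft_force: [-1.1, 0.1, 6.3]
opening: 0.0134
gripper_force: 49.9
```

```bash
python3 - <<'E'
from h import *
s=status.read_state();print(s["time_s"],s["ee_pos"],s["orientation"].round(4).tolist())
p=camera_params("wrist");im=capture("wrist");cv2.imwrite("pics/w10.png",im[:,:,::-1])
q=blob(im,(280,90,360,170),(15,100,80),(30,255,255));print(q,atz("wrist",q[0],.064,p))
im=capture("side")
E
```

```text
12.0 [0.56924735 0.04206063 0.04278361] [[0.9991, 0.0434, 0.0016], [0.0434, -0.9991, -0.0001], [0.0016, 0.0002, -1.0]]
(array([316.75954198, 143.86545802]), array([  17,   33,   40,   40, 1048], dtype=int32)) [0.62303138 0.04530514 0.064     ]
```

>>> {"fn": "jog_arm", "kwargs": {"moves": [[0, 0, 0, 0, -0.05, 0, -0.9], [0, 0, 0, 0, -0.15, 0, -0.9], [0, 0, 0, 0, -0.25, 0, -0.9], [0, 0, 0, 0, -0.35, 0, -0.9], [0, 0, 0, 0, -0.45, 0, -0.9], [0, 0, 0, 0, -0.53, 0, -0.9], [0, 0, 0, 0, -0.575, 0, -0.9], [0, 0, 0, 0, -0.575, 0, -0.9], [0, 0, 0, 0, -0.575, 0, -0.9]]}}

```text
time_s: 13.0
ee_pos: [0.5641, 0.1578, 0.0428]
orientation: [[0.999, 0.044, 0.002], [0.044, -0.999, 0.001], [0.002, -0.001, -1.0]]
ft_force: [-1.1, 0.3, 8.0]
opening: 0.0134
gripper_force: 50.2
```

```bash
python3 - <<'E'
from h import *
s=status.read_state();print(s["time_s"],s["ee_pos"],s["orientation"].round(4).tolist())
p=camera_params("wrist");im=capture("wrist");cv2.imwrite("pics/w11.png",im[:,:,::-1])
q=blob(im,(270,80,370,180),(15,100,80),(30,255,255));P=atz("wrist",q[0],.064,p);print(q,P)
g=cv2.cvtColor(im,cv2.COLOR_RGB2GRAY)
# white line near index: predicted pixel
for X in ([.6447,.189,.024],[.6164,.1889,.031]):
    r=p["camera_matrix"]@(p["R"]@np.array(X)+p["t"]);u=r[:2]/r[2];print(u); x,y=u.round().astype(int)
    print(x-45,g[y-2:y+3,x-45:x+45].mean(0).round().astype(int).tolist())
E
```

```text
13.0 [0.56410844 0.15777584 0.04278912] [[0.999, 0.0442, 0.0015], [0.0442, -0.999, 0.0008], [0.0015, -0.0007, -1.0]]
(array([316.82427184, 143.96116505]), array([  27,   43,   40,   40, 1030], dtype=int32)) [0.61791012 0.16102644 0.064     ]
[272.62102851  92.17990066]
228 [133, 133, 133, 133, 134, 133, 127, 97, 54, 29, 25, 26, 26, 26, 25, 25, 26, 26, 26, 26, 27, 27, 25, 27, 27, 27, 27, 26, 27, 27, 27, 27, 28, 27, 27, 27, 26, 31, 70, 151, 220, 239, 241, 241, 241, 234, 188, 106, 44, 28, 27, 27, 28, 29, 28, 29, 29, 28, 28, 28, 29, 29, 31, 29, 29, 29, 30, 29, 28, 29, 30, 29, 29, 29, 29, 29, 28, 26, 26, 55, 98, 128, 136, 139, 139, 138, 139, 137, 138, 138]
[270.85467366 140.51401326]
226 [133, 133, 133, 134, 134, 133, 134, 134, 134, 134, 133, 128, 103, 63, 32, 22, 24, 26, 24, 25, 26, 25, 25, 24, 25, 28, 55, 94, 124, 146, 161, 174, 180, 180, 180, 181, 181, 183, 183, 183, 180, 172, 149, 103, 53, 28, 25, 26, 33, 62, 97, 123, 144, 159, 172, 179, 181, 181, 180, 181, 183, 183, 183, 180, 166, 132, 81, 40, 24, 38, 75, 121, 150, 167, 173, 175, 176, 175, 177, 177, 178, 177, 177, 176, 176, 177, 179, 169, 139, 103]
```

The notch is 28 mm further on, ±1 mm. I'll slide it in slowly.

>>> {"fn": "jog_arm", "kwargs": {"moves": [[0, 0, 0, 0, -0.03, 0, -0.9], [0, 0, 0, 0, -0.06, 0, -0.9], [0, 0, 0, 0, -0.08, 0, -0.9], [0, 0, 0, 0, -0.1, 0, -0.9], [0, 0, 0, 0, -0.12, 0, -0.9], [0, 0, 0, 0, -0.139, 0, -0.9], [0, 0, 0, 0, -0.139, 0, -0.9], [0, 0, 0, 0, -0.139, 0, -0.9], [0, 0, 0, 0, -0.139, 0, -0.9]]}}

```text
time_s: 13.95
ee_pos: [0.5629, 0.1853, 0.0428]
orientation: [[0.999, 0.044, 0.001], [0.044, -0.999, 0.001], [0.001, -0.001, -1.0]]
ft_force: [-2.8, 1.6, 7.2]
opening: 0.0132
gripper_force: 50.2
```

```bash
python3 - <<'E'
from h import *
s=status.read_state();print(s["time_s"],s["ee_pos"],s["orientation"].round(4).tolist(),s["ft_force"])
p=camera_params("wrist");im=capture("wrist");cv2.imwrite("pics/w12.png",im[:,:,::-1])
q=blob(im,(270,80,370,180),(15,100,80),(30,255,255));P=atz("wrist",q[0],.064,p);print(q,P)
g=cv2.cvtColor(im,cv2.COLOR_RGB2GRAY)
for v in (88,92,96):
    r=g[v-1:v+2].mean(0);x=np.arange(290,350);w=np.clip(r[290:350]-120,0,None);u=(x*w).sum()/w.sum();L=atz("wrist",(u,v),.024,p)
    print(u,w.max(),L,"stage dy line-ptr",(L-P)[:2]@[-.04362,.99905])
a=im[40:240,220:420,::-1];cv2.imwrite("pics/w12c.png",cv2.resize(a,None,fx=2.5,fy=2.5))
E
```

```text
13.95 [0.56291593 0.18533471 0.04278689] [[0.999, 0.0436, 0.0014], [0.0436, -0.999, 0.0011], [0.0015, -0.0011, -1.0]] [-2.81182401  1.61463713  7.15215712]
(array([316.85277247, 143.89196941]), array([  27,   42,   40,   41, 1046], dtype=int32)) [0.61673367 0.18857184 0.064     ]
316.6593033135089 120.0 [0.64703315 0.19005083 0.024     ] stage dy line-ptr 0.00015592205821572108
316.76155507559395 121.33333333333334 [0.64476471 0.18989031 0.024     ] stage dy line-ptr 9.450478455880304e-05
316.8041594454073 121.33333333333334 [0.64247992 0.1897649  0.024     ] stage dy line-ptr 6.887674129590144e-05
```

View pics/w12c.png

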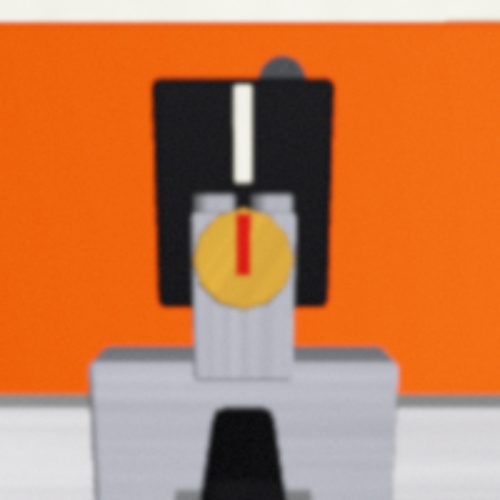

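The red pointer line (crop 243) is in line with the notch's white line (crop 243), an offset of about 0.1 mm. The grip is holding at 50 N, so I'll hand in.

```bash
python3 - <<'E'
from h import *
print(blob(capture("side"),(318,252,340,270),(0,120,60),(8,255,255))[0])
print(workorder.job_done())
E
```

```text
[326.98850575 259.6091954 ]
the job is handed in; nothing more can be done
None
```

I pressed the yellow trip box's test button, the lever dropped, and I lifted it back upright. The carriage is in the notch (about 0.1 mm off in the wrist view), with the handle still gripped at 50 N. The job was handed in at about 14 s, and no verdict came back.

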